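Bring the stock tags over the bottle bins up to date

ROBOT

A 6-joint arm with a two-finger parallel gripper is mounted at the origin on a cart in front of the work surface, level with it; the furniture and walls round the work are solid. World frame = base frame: x ahead of the robot, y to its left, z up, the work surface at z = 0. Lengths are in m, angles in degrees, forces in N, time in s.
With the tool pointing down it reaches from about 0.35 to 1 m from the base axis. Payload 7.1 kg.
Tool frame: the origin (TCP) lies midway between the tips of the shut fingers; the grasp point (between the pads) lies 19 mm behind it; z points along the fingers, y is the direction in which the jaws open and shut (so a half turn about z gives the same grasp; the last joint's range is limited). The gripper opens to 85 mm and grips with 20 to 120 N. Pads are 22 mm wide; open, the fingers measure 114 mm over their backs; the gripper's body (76 mm by 85 mm) begins 54 mm behind the grasp point. The pads swing forward as they close: fully open they stand 13 mm farther back than shut.
Start: joints at [-70.875, 24.242, 93.386, -0, 62.372, -1.089], TCP at [0.216, -0.586, 0.199] pointing down, gripper open.
Joint ranges: [-172.04, 172.04], [-51.8, 120.97], [4.93, 147.93], [-75.15, 255.16], [6.16, 154.13], [-145.62, 145.62]. Speed limits (degrees/s): [136.94, 136.94, 172.46, 180, 180, 180].

INTERFACE

Orientations are given as a 3x3 rotation matrix whose columns are the frame's x, y, z axes.
In Python, from rig import bot, imaging, ticket, finder gives the robot as it stands.
- The arm moves only by the shell command python3 -m creep 'ROWS' [OPENING]. ROWS is JSON, one flat list of numbers, 4 for each row, row after row: the shift along the tool's x, y, z in m, then the turn about the tool's z in rad. A call has 1 to 12 rows; each row is the pose to reach, as a shift and turn from the pose measured when the call began, along the tool's axes at that moment; what a row does not reach only later rows make up. A row lasts 1/8 s, in which the tool goes at most 62.5 mm and 10.7 degrees, less where a joint would pass 70% of its speed; a pose out of reach is approached as far as the arm can. A call with a gripper value outside its range is refused whole. OPENING is the finger opening in m, from 0 to 0.0854, set as the call begins (- or left out, the last holds). The fingers move at their own pace and stop on an object; the grip force is fixed at half the most. Time passes only in rows, so rows that repeat a pose let the fingers close. It gives the time, the measured TCP pose, the force and the opening at its end, in the units of the state.
- bot.read_state(): the state, without advancing time (a new reading comes with each control period).
- imaging.capture(name): name is "side" or "top" or "wrist"; returns the picture (384x512x3 uint8, red, green, blue); there is no depth.
- imaging.camera_params(name): a dict with "K" (3x3 intrinsics, pixels), "R" (3x3) and "t" (3): a world point X has camera coordinates R X + t. Camera axes: x right, y down, z forward; pixel columns grow to the right and rows downward; lengths in m; the calibration is good to about 2 mm. The wrist camera is an equidistant fisheye: a pixel r from the principal point sees the ray r / f radians off the axis. A picture is of the moment at which its call begins: read the wrist's pose just before it. camera_params takes no time and is no camera call; for the wrist camera it gives the pose at the moment of the call.
- ticket.hand_in(): hands the job in, once; it reports no verdict.
Trained networks look in the newest picture that a camera, given by its name, has taken for a name from the list of things; names that differ only in an ending like _2 or _b are one class to them, and where a whole thing is asked for, a point or a joint stands for the part that bears it (a point fixed in the world has none). Each returns a list of dicts, best first, with "score" (0 to 1); they miss things now and then, are a little off and sometimes report something else, mostly with a low value. They report only what shows in the picture. A call takes as long as a camera call.
- finder.boxes_of(camera, label): "at" ([column, row] in pixels, amid what is visible of it).
The state is a dict: "t": time; "joint_positions": joint angles; "dq": joint speeds; "tau": joint torques, N m; "tool_pos": TCP position; "tcp_rot": TCP orientation; "contact_force": force on the tool from outside, world axes, zero at the start; "torque": the same for the moment, N m; "opening": finger opening in m.
Only numpy, scipy, OpenCV 4.12 (cv2) and the standard library are available. Lean on these libraries where they do the work, as an engineer would, in place of code of your own. Each camera call takes 0.05 s, during which the arm holds its last target.

TASK

The flip tags over the four bottle bins are out of date: push them over gently with a fingertip until only the full bins show a green tag and every other bin shows a red one. Turn each wrong tag all the way over so that it lies along the board again, leave the tags that are already right, and do not pinch, pick up or shift anything.

Things in the scene. Friction and masses are not known exactly. Their poses are not given: they have to be found in the camera images.
- stock_board: white sheet-metal board standing across the bench, 604 mm long, 104 mm high, 3 mm thick, fixed; origin at the middle of the foot of its front face; x points away from the robot, y along the board to the left, z up. Four bins stand before it at 150 mm pitch; behind each rises a post with a tag. Which bin and which post stand in which place changes
- post_1: fixed steel post, 28 mm wide, up to z = 176 mm; origin on the bench right under its upright hinge pin; axes as the board's. Its plate is 6.5 to 9 mm behind the pin (+x). On the pin turns a flip tag, 4 mm thick, from z = 120 to 166 mm, reaching 68 mm from the pin; past the post all is open before and behind the tag down to z = 104 mm (tops of board and bottles)
- tag_1 (a joint): flip tag of post_1. 0: points right (-y) along the board, red face (white bar) to the robot; pi/2: sticks out to the robot (-x); pi: points left (+y), green face (white ring) to the robot. 0 and pi are stops (rubber buffers): push it over through the front, from behind its free end. A stiff hinge (0.02 N m, some 0.5 N at 45 mm) keeps it where it is left
- post_2: fixed steel post, 28 mm wide, up to z = 176 mm; origin on the bench right under its upright hinge pin; axes as the board's. Its plate is 6.5 to 9 mm behind the pin (+x). On the pin turns a flip tag, 4 mm thick, from z = 120 to 166 mm, reaching 68 mm from the pin; past the post all is open before and behind the tag down to z = 104 mm (tops of board and bottles)
- tag_2 (a joint): flip tag of post_2. 0: points right (-y) along the board, red face (white bar) to the robot; pi/2: sticks out to the robot (-x); pi: points left (+y), green face (white ring) to the robot. 0 and pi are stops (rubber buffers): push it over through the front, from behind its free end. A stiff hinge (0.02 N m, some 0.5 N at 45 mm) keeps it where it is left
- post_3: fixed steel post, 28 mm wide, up to z = 176 mm; origin on the bench right under its upright hinge pin; axes as the board's. Its plate is 6.5 to 9 mm behind the pin (+x). On the pin turns a flip tag, 4 mm thick, from z = 120 to 166 mm, reaching 68 mm from the pin; past the post all is open before and behind the tag down to z = 104 mm (tops of board and bottles)
- tag_3 (a joint): flip tag of post_3. 0: points right (-y) along the board, red face (white bar) to the robot; pi/2: sticks out to the robot (-x); pi: points left (+y), green face (white ring) to the robot. 0 and pi are stops (rubber buffers): push it over through the front, from behind its free end. A stiff hinge (0.02 N m, some 0.5 N at 45 mm) keeps it where it is left
- post_4: fixed steel post, 28 mm wide, up to z = 176 mm; origin on the bench right under its upright hinge pin; axes as the board's. Its plate is 6.5 to 9 mm behind the pin (+x). On the pin turns a flip tag, 4 mm thick, from z = 120 to 166 mm, reaching 68 mm from the pin; past the post all is open before and behind the tag down to z = 104 mm (tops of board and bottles)
- tag_4 (a joint): flip tag of post_4. 0: points right (-y) along the board, red face (white bar) to the robot; pi/2: sticks out to the robot (-x); pi: points left (+y), green face (white ring) to the robot. 0 and pi are stops (rubber buffers): push it over through the front, from behind its free end. A stiff hinge (0.02 N m, some 0.5 N at 45 mm) keeps it where it is left
- bin_brown: dark grey open stock bin, 120 mm deep (x), 116 mm wide (y), 62 mm high at the back, 34 mm at the front, fixed; full: nine brown-red tint bottles with white caps, three by three. Origin at the centre of its underside; axes as the board's. Its own tag is the one on the post right behind its middle: that pin is 63 mm behind the origin (+x)
- bin_green: dark grey open stock bin, 120 mm deep (x), 116 mm wide (y), 62 mm high at the back, 34 mm at the front, fixed; full: nine green tint bottles with black caps, three by three. Origin at the centre of its underside; axes as the board's. Its own tag is the one on the post right behind its middle: that pin is 63 mm behind the origin (+x)
- bin_amber: dark grey open stock bin, 120 mm deep (x), 116 mm wide (y), 62 mm high at the back, 34 mm at the front, fixed; not full: one amber tint bottle only. Origin at the centre of its underside; axes as the board's. Its own tag is the one on the post right behind its middle: that pin is 63 mm behind the origin (+x)
- bin_empty: dark grey open stock bin, 120 mm deep (x), 116 mm wide (y), 62 mm high at the back, 34 mm at the front, fixed; empty. Origin at the centre of its underside; axes as the board's. Its own tag is the one on the post right behind its middle: that pin is 63 mm behind the origin (+x)
- last_bottle: amber tint bottle with a black cap, 36 mm across, 101 mm tall, the only bottle in its bin; origin at the centre of its underside; loose, not part of the job
- packing_tape: roll of printed packing tape lying flat, 95 mm across, 48 mm high, left of the bins; origin at the centre of its underside; loose, not part of the job
- glue_bottle: thin white glue bottle with a red cap, 30 mm across, 147 mm tall, left of the bins; origin at the centre of its underside; loose, not part of the job
- mixing_cup: translucent mixing cup, 65 mm across, 62 mm tall, left of the bins; origin at the centre of its underside; loose, not part of the job
- marker: black and blue marker pen, 130 mm long, 15 mm thick, lying before the bins; origin under its middle; loose, not part of the job
- wood_tool: boxwood modelling tool, 150 mm long, 14 mm wide, 9 mm thick, lying behind the board; origin under its middle; loose, not part of the job
- clay_block: grey block of clay, 65 x 97 x 49 mm, right of the bins; origin at the centre of its underside; loose, not part of the job

How it is judged:
By the outcome, as a careful person would: the job done as asked, in the order asked, and still so for the second after the job is handed in, with the robot touching nothing.
It also fails if it takes over 58 s, if anything falls off the work surface, if the arm or the gripper's body presses on something with over 40 N, if the wrist force passes 120 N, or if a joint passes its speed limit or range.

## Working session

There is one attempt and no reset: what is moved stays moved. The work goes in short steps, Python scripts to look and compute and a shell command to move; the robot and the scene stay as the last step left them, time stands still between calls to the robot, and variables do not carry over. Pictures are saved under pics/ and viewed, and the job is handed in when it is done.

```bash
ls; mkdir -p pics; python3 - <<'E'
from rig import bot, imaging, ticket, finder
import cv2,numpy as np
np.set_printoptions(precision=4,suppress=True)
for n in ["side","top","wrist"]:
    p=imaging.camera_params(n); print(n,p)
    im=imaging.capture(n); cv2.imwrite(f"pics/{n}0.png",cv2.resize(im[:,:,::-1],None,fx=1.5,fy=1.5,interpolation=cv2.INTER_CUBIC))
print(bot.read_state())
E
```

```text
pics
side {'K': array([[478.0968,   0.    , 250.068 ],
       [  0.    , 478.0968, 195.5031],
       [  0.    ,   0.    ,   1.    ]]), 'R': array([[ 0.9792, -0.2018, -0.0208],
       [-0.1436, -0.6168, -0.7739],
       [ 0.1434,  0.7608, -0.6329]]), 't': array([-0.5156,  0.1171,  1.5199])}
top {'K': array([[361.0182,   0.    , 254.0441],
       [  0.    , 361.0182, 193.7368],
       [  0.    ,   0.    ,   1.    ]]), 'R': array([[ 0.0257, -0.9997, -0.0021],
       [-0.9897, -0.0251, -0.141 ],
       [ 0.1409,  0.0057, -0.99  ]]), 't': array([0.0002, 0.5284, 1.431 ])}
wrist {'K': array([[297.3186,   0.    , 253.1329],
       [  0.    , 297.3186, 194.1133],
       [  0.    ,   0.    ,   1.    ]]), 'R': array([[ 0.3462, -0.9381, -0.0022],
       [-0.892 , -0.3299,  0.3089],
       [-0.2905, -0.105 , -0.9511]]), 't': array([-0.6233, -0.0412,  0.3806])}
{'t': 0.15, 'joint_positions': array([-70.8755,  24.2755,  93.4205,  -0.0003,  62.3718,  -1.0881]), 'dq': array([ 0.0845, -0.1252, -0.1801, -0.1178, -0.0444, -0.0551]), 'tau': array([ -0.0012, -55.7771, -28.2017,  -0.0001,   0.0047,   0.    ]), 'tool_pos': array([ 0.2158, -0.5861,  0.1982]), 'tcp_rot': array([[ 0.9384,  0.3455, -0.0004],
       [ 0.3455, -0.9384,  0.0011],
       [ 0.    , -0.0012, -1.    ]]), 'contact_force': array([0.0286, 0.154 , 0.2048]), 'torque': array([-0.0589, -0.0032, -0.0081]), 'opening': 0.08532305066175164}
```

View pics/side0.png

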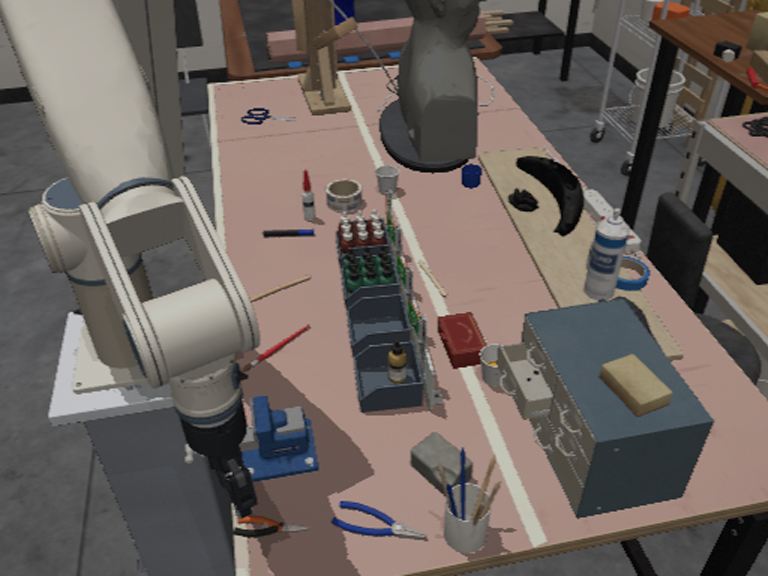

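View pics/top0.png

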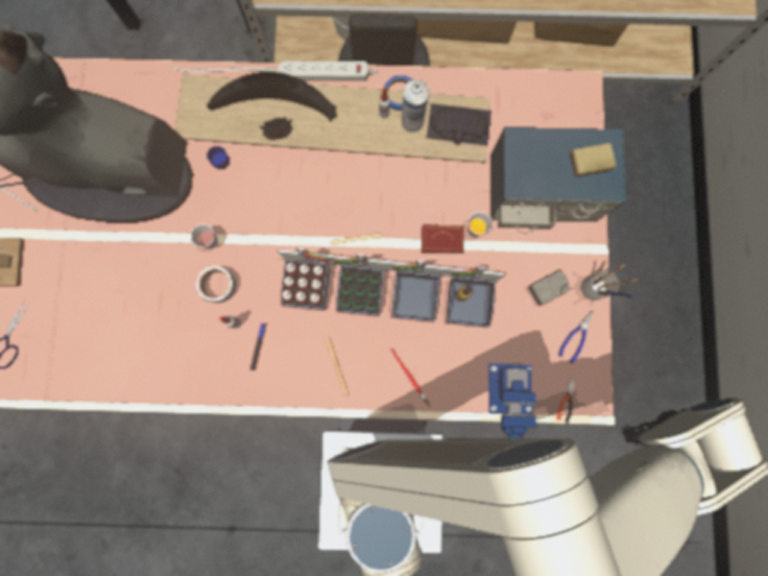

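View pics/wrist0.png

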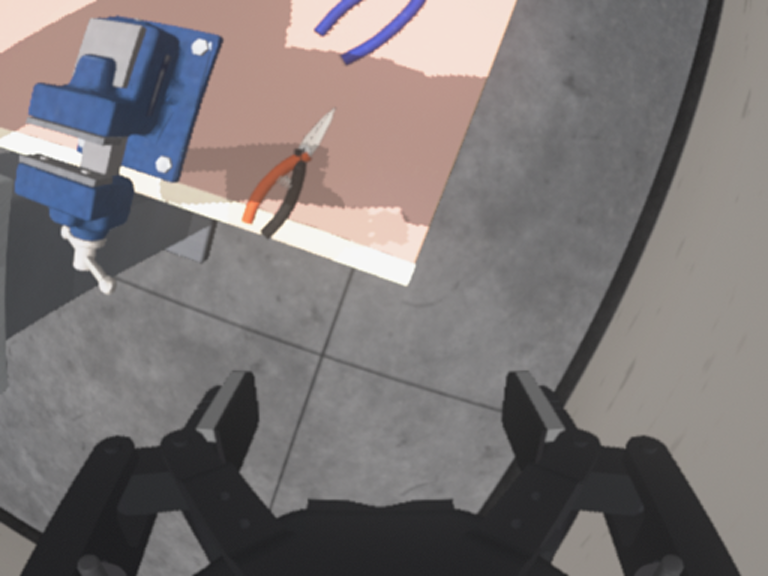

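The top view shows the bins, left to right, as brown (full), green (full), empty and amber (one bottle). The board runs from about (280,255) to (505,275) in the 1.5x picture. I'll zoom in on the tags next.

```bash
python3 - <<'E'
from rig import imaging
import cv2,numpy as np
im=cv2.imread("pics/side0.png"); 
cv2.imwrite("pics/side0z.png",cv2.resize(im[190:420,310:470],None,fx=3.5,fy=2.6,interpolation=cv2.INTER_CUBIC)[:600])
im=cv2.imread("pics/top0.png")
cv2.imwrite("pics/top0z.png",cv2.resize(im[235:335,270:515],None,fx=3.2,fy=3.2,interpolation=cv2.INTER_CUBIC))
E
```

```text
(no output)
```

View pics/side0z.png

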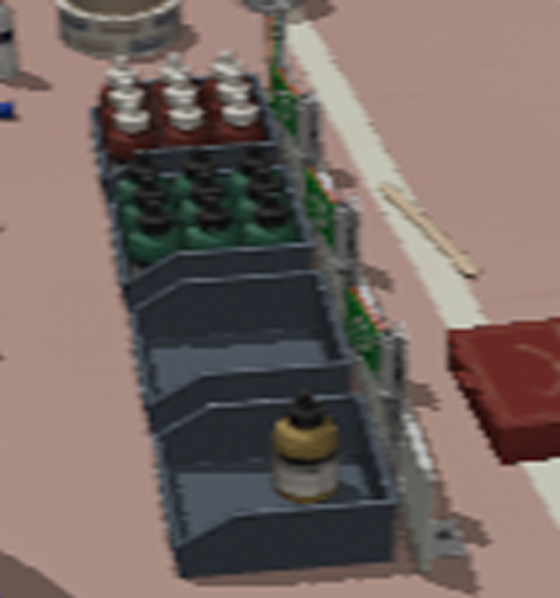

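View pics/top0z.png

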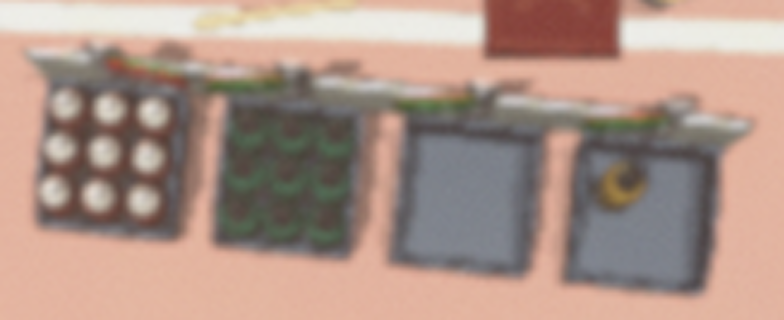

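```bash
cat > h.py <<'E'
import numpy as np,cv2
from rig import bot, imaging, finder
np.set_printoptions(precision=4,suppress=True)
def ray(p,uv,fish=False):
    K=p["K"];d=np.array([(uv[0]-K[0,2])/K[0,0],(uv[1]-K[1,2])/K[1,1],1.])
    if fish:
        r=np.hypot(*d[:2]);d=np.array([*(d[:2]/r*np.sin(r)),np.cos(r)])
    R=p["R"];return -R.T@p["t"],R.T@d
def atz(p,uv,z,fish=False):
    C,d=ray(p,uv,fish);return C+d*(z-C[2])/d[2]
def proj(p,X,fish=False):
    X=np.atleast_2d(X);c=X@p["R"].T+p["t"];K=p["K"]
    if fish:
        rr=np.hypot(c[:,0],c[:,1]);th=np.arctan2(rr,c[:,2]);q=c[:,:2]/rr[:,None]*th[:,None]
    else:q=c[:,:2]/c[:,2:]
    return q*K[0,0]+K[:2,2]
E
python3 - <<'E'
from h import *
p=imaging.camera_params("top")
for n,(u,v) in dict(L=(280,254),R=(505,275)).items(): print(n,atz(p,(u/1.5,v/1.5),.104))
s=imaging.camera_params("side"); 
C,_=ray(s,(0,0));print("sideC",C)
w=imaging.camera_params("wrist");C,_=ray(w,(0,0));st=bot.read_state()
print("cam in tool",st["tcp_rot"].T@(C-st["tool_pos"]), st["tcp_rot"].T@w["R"].T)
for c in["top","side"]:
    for l in ["bin_brown","bin_green","bin_amber","bin_empty","post_1"]:
        print(c,l,[(np.round(d["at"],1).tolist(),round(d["score"],2), atz(imaging.camera_params(c),d["at"],.15 if l=="post_1" else .04)[:2].round(3).tolist()) for d in finder.boxes_of(c,l)[:5]])
E
```

```text
L [0.6086 0.2799 0.104 ]
R [ 0.5678 -0.3074  0.104 ]
sideC [ 0.3037 -1.1882  1.0419]
cam in tool [ 0.0788 -0.0007 -0.1752] [[ 0.0008 -0.9511 -0.3089]
 [ 1.      0.001  -0.0005]
 [ 0.0008 -0.3089  0.9511]]
top bin_brown [([200.6, 188.3], 0.82, [0.545, 0.232])]
top bin_green [([241.5, 193.0], 0.93, [0.53, 0.065])]
top bin_amber [([317.8, 204.1], 0.71, [0.492, -0.245]), ([137.4, 158.7], 0.2, [0.661, 0.498])]
top bin_empty [([275.9, 195.2], 0.73, [0.524, -0.075]), ([136.9, 154.9], 0.37, [0.677, 0.501])]
top post_1 [([207.7, 172.4], 0.65, [0.589, 0.191]), ([242.5, 190.8], 0.49, [0.522, 0.057])]
side bin_brown [([242.3, 156.6], 0.76, [0.548, 0.244]), ([271.1, 186.5], 0.64, [0.61, 0.047])]
side bin_green [([244.5, 181.1], 0.96, [0.528, 0.097])]
side bin_amber [([256.7, 255.3], 0.95, [0.495, -0.254])]
side bin_empty [([248.7, 213.2], 0.67, [0.509, -0.07])]
side post_1 [([271.7, 183.8], 0.74, [0.581, -0.076]), ([258.0, 135.1], 0.66, [0.6, 0.203]), ([281.8, 216.8], 0.57, [0.573, -0.228]), ([264.1, 156.1], 0.46, [0.592, 0.073])]
```

```bash
python3 -m creep '[0.02,-0.02,-0.05,0, 0.05,-0.05,-0.1,0.05, 0.085,-0.095,-0.14,0.1, 0.12,-0.14,-0.17,0.15, 0.155,-0.185,-0.2,0.2, 0.19,-0.23,-0.2,0.25, 0.225,-0.275,-0.2,0.3, 0.26,-0.32,-0.2,0.35, 0.295,-0.36,-0.2,0.4, 0.33,-0.4,-0.2,0.422, 0.36,-0.44,-0.2,0.422, 0.39,-0.47,-0.2,0.422]' 0; python3 -m creep '[0,0,0,0,0,0,0,0]'
```

```text
t: 2.15
tool_pos: [0.4196, -0.0088, 0.3992]
tcp_rot: [[0.998, -0.068, 0.001], [-0.068, -0.998, -0.0], [0.001, 0.0, -1.0]]
contact_force: [0.5, 0.3, 0.6]
opening: 0.0
t: 2.4
tool_pos: [0.4194, -0.0089, 0.3991]
tcp_rot: [[0.998, -0.067, 0.001], [-0.067, -0.998, -0.0], [0.001, 0.0, -1.0]]
contact_force: [0.1, -0.6, 0.4]
opening: 0.0003
```

```bash
python3 - <<'E'
from h import *
import pickle
w=imaging.camera_params("wrist");im=imaging.capture("wrist")
pickle.dump((w,im),open("w1.pkl","wb"))
cv2.imwrite("pics/w1.png",cv2.resize(im[:,:,::-1],None,fx=1.5,fy=1.5,interpolation=cv2.INTER_CUBIC))
s=bot.read_state();print(s["t"],s["tool_pos"],s["tcp_rot"],s["joint_positions"],s["contact_force"],s["opening"])
print(imaging.camera_params("wrist")["t"]-w["t"])
E
```

```text
2.45 [ 0.4193 -0.0093  0.3992] [[ 0.9977 -0.0684  0.0008]
 [-0.0684 -0.9977 -0.0004]
 [ 0.0008  0.0004 -1.    ]] [ -2.8828  -5.2543 102.7963  -0.0231  82.4108  91.0426] [0.469  0.0942 0.1954] -0.00011844206823092785
[ 0. -0. -0.]
```

View pics/w1.png

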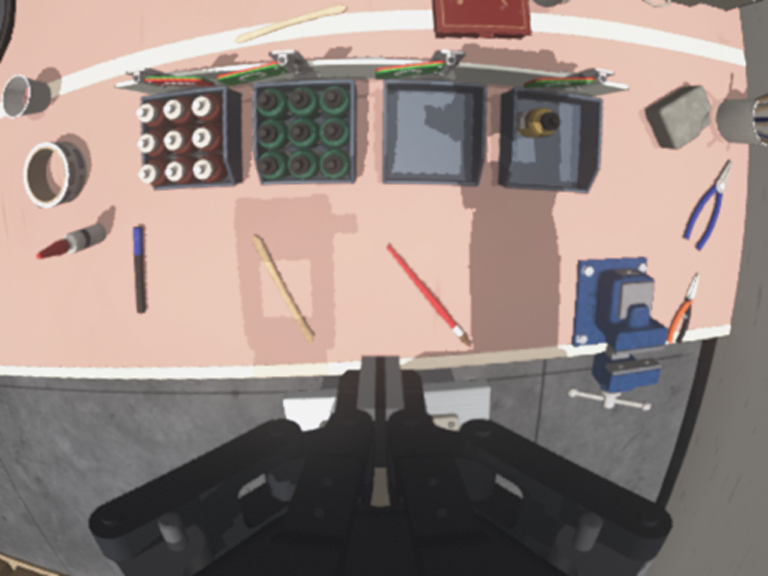

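The wrist view shows four post tops at about (137,77), (284,62), (450,62) and (602,76). The brown bin's tag is red and points right. The green, empty and amber bins' tags are green and point left. So the brown, empty and amber tags have to turn. Next I'll fit the board's pose.

```bash
cat > ov.py <<'E'
from h import *
import pickle
def board(x,y,yaw):
    c,s=np.cos(yaw),np.sin(yaw);R=np.array([[c,-s,0],[s,c,0],[0,0,1]]);o=np.array([x,y,0.])
    return lambda P:np.atleast_2d(P)@R.T+o
def lines(th):
    L=[]
    for k,yk in enumerate([.225,.075,-.075,-.225]):
        e=np.array([-np.sin(th[k]),-np.cos(th[k])])
        n=np.array([e[1],-e[0]])*.002
        for z in(.12,.166):
            q=[n,-n,.068*e-n,.068*e+n]
            q=[[a[0],yk+a[1],z] for a in q];L.append((q+[q[0]],(255,0,255)))
        for z in(.176,):
            L.append(([[.0065,yk-.014,z],[.0065,yk+.014,z],[.009,yk+.014,z],[.009,yk-.014,z],[.0065,yk-.014,z]],(0,255,255)))
        z=.062
        L.append(([[-.003-.0,yk-.058,z],[-.003,yk+.058,z]],(255,255,0)))
        z=.034
        L.append(([[-.123,yk-.058,z],[-.123,yk+.058,z]],(255,255,0)))
    return L
def draw(im,p,B,th,sc,off,fish):
    for q,c in lines(th):
        d=[];q=np.array(q)
        for a,b in zip(q[:-1],q[1:]): d+= [a+(b-a)*t for t in np.linspace(0,1,8)]
        u=(proj(p,B(d),fish)-off+.5)*sc-.5
        cv2.polylines(im,[np.round(u*8).astype(int)],False,c,1,cv2.LINE_AA,3)
    return im
E
python3 - <<'E'
from ov import *
w,im=pickle.load(open("w1.pkl","rb"))
# click post tops centers approx (at z=.176), 
px=np.array([(137,77),(284,62),(450,62),(602,76)])/1.5-.17
P=np.array([atz(w,u,.176,True) for u in px]);print(P)
d=P[0]-P[3];yaw=np.arctan2(-d[0],d[1]);m=P.mean(0);print(yaw,np.degrees(yaw),np.linalg.norm(d))
o=m[:2]-.0078*np.array([np.cos(yaw),np.sin(yaw)]);print("pin origin",o)
B=board(*o,yaw);th=[0,np.pi,np.pi,np.pi]
for i,(c0,c1) in enumerate([(75,255),(240,430)]):
    cr=cv2.resize(im[25:135,c0:c1,::-1],None,fx=4.2,fy=4.2,interpolation=cv2.INTER_CUBIC)
    cr2=draw(cr.copy(),w,B,th,4.2,np.array([c0,25]),True)
    cv2.imwrite(f"pics/z1_{i}.png",cr2);cv2.imwrite(f"pics/z1r_{i}.png",cr)
E
```

```text
[[ 0.6014  0.2145  0.176 ]
 [ 0.5875  0.0656  0.176 ]
 [ 0.5762 -0.0805  0.176 ]
 [ 0.5689 -0.2292  0.176 ]]
-0.07304755362307665 -4.185316526357857 0.44489110958916406
pin origin [ 0.5757 -0.0068]
```

View pics/z1_0.png

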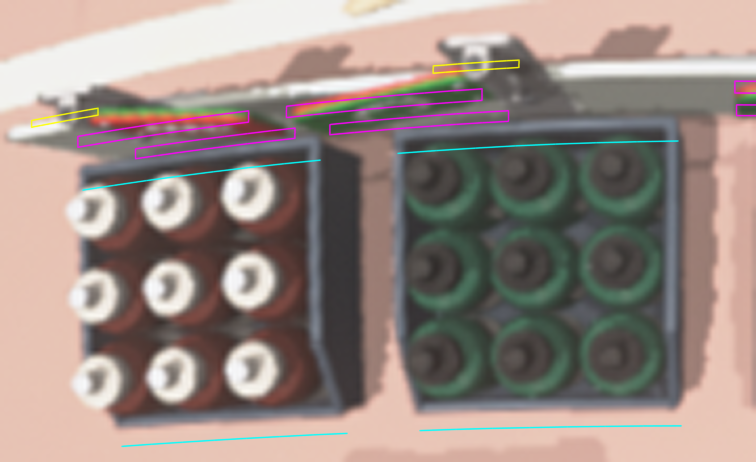

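View pics/z1r_0.png

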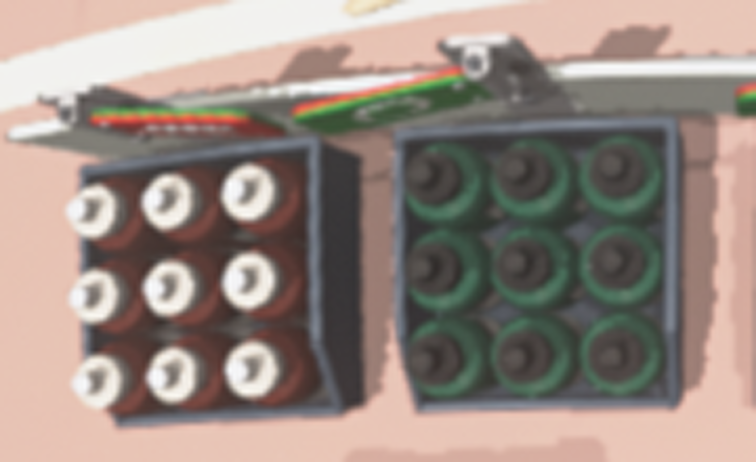

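View pics/z1_1.png

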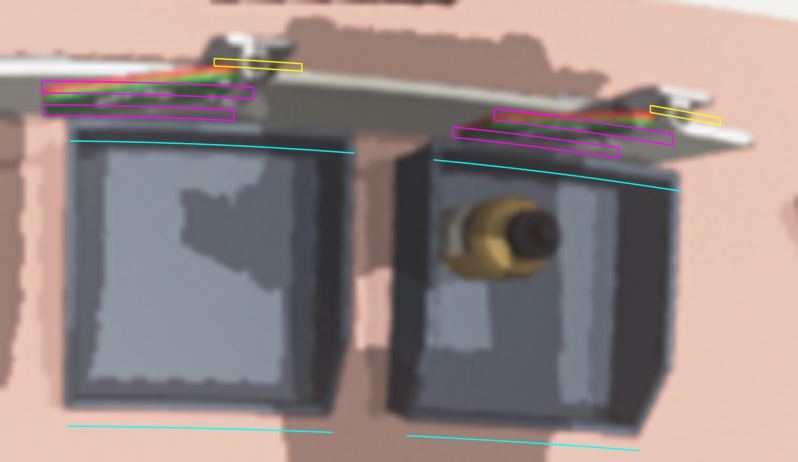

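```bash
cat > fit.py <<'E'
from ov import *
from scipy.optimize import least_squares
w,im=pickle.load(open("w1.pkl","rb"))
ys=[.225,.075,-.075,-.225]
pins=[(70,107,75),(476,63,75),(262,65,240),(672,100,240)]
backs=[[(82,168,75),(320,140,75)],[(398,130,75),(678,120,75)],[(68,122,240),(352,130,240)],[(432,140,240),(678,172,240)]]
fr=[[(120,425,75),(345,412,75)],[(418,410,75),(678,405,75)],[(65,410,240),(330,415,240)],[(405,418,240),(638,435,240)]]
M=[];U=[]
cv=lambda t:((t[0]+.5)/4.2-.5+t[2],(t[1]+.5)/4.2-.5+25)
for k,y in enumerate(ys):
    M.append((0,y,.176));U.append(cv(pins[k]))
    for s,b,f in((1,backs[k][0],fr[k][0]),(-1,backs[k][1],fr[k][1])):
        M.append((-.003,y+s*.058,.062));U.append(cv(b))
        M.append((-.123,y+s*.058,.034));U.append(cv(f))
M=np.array(M);U=np.array(U)
f=lambda q:(proj(w,board(*q)(M),True)-U).ravel()
r=least_squares(f,[.58,-.007,-.07],loss="soft_l1")
E
python3 - <<'E'
from fit import *
print(r.x,np.degrees(r.x[2]));print(f(r.x).reshape(-1,5*2))
B=board(*r.x);th=[0,np.pi,np.pi,np.pi]
print(B([[0,y,0] for y in ys]))
for i,(c0,c1) in enumerate([(75,255),(240,430)]):
    cr=cv2.resize(im[25:135,c0:c1,::-1],None,fx=4.2,fy=4.2,interpolation=cv2.INTER_CUBIC)
    cv2.imwrite(f"pics/z2_{i}.png",draw(cr,w,B,th,4.2,np.array([c0,25]),True))
E
```

```text
[ 0.5844 -0.0073 -0.077 ] -4.412331808410719
[[-1.5479  1.2211 -0.074   0.0606 -0.3105  0.0674 -0.0553 -0.4714 -0.0865
   0.0227]
 [-0.2754 -0.1962 -0.2601  0.3259 -0.192  -0.1568 -0.1328 -0.0924  0.3489
   0.0434]
 [-1.1136 -0.7055  0.3084 -0.5161  0.1339 -1.0274  0.3883  0.7921  0.2718
  -0.4019]
 [ 3.0878  3.413   0.1865  0.1493  0.1113 -0.2134  0.2986  0.3911  0.2207
  -0.2675]]
[[ 0.6018  0.217   0.    ]
 [ 0.5902  0.0675  0.    ]
 [ 0.5787 -0.0821  0.    ]
 [ 0.5671 -0.2316  0.    ]]
```

View pics/z2_0.png

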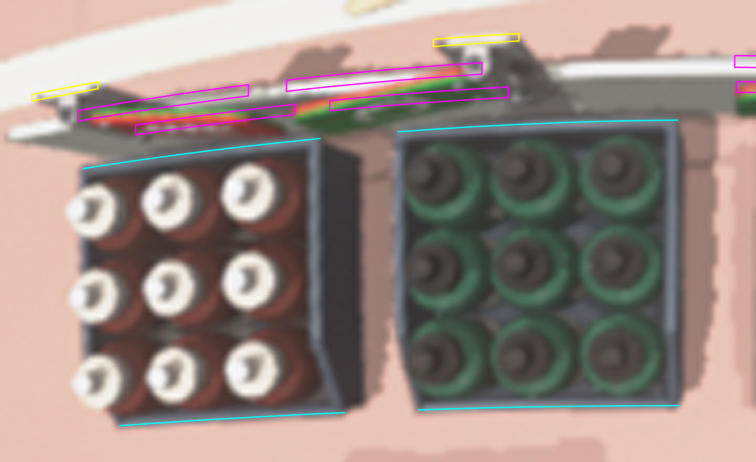

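View pics/z2_1.png

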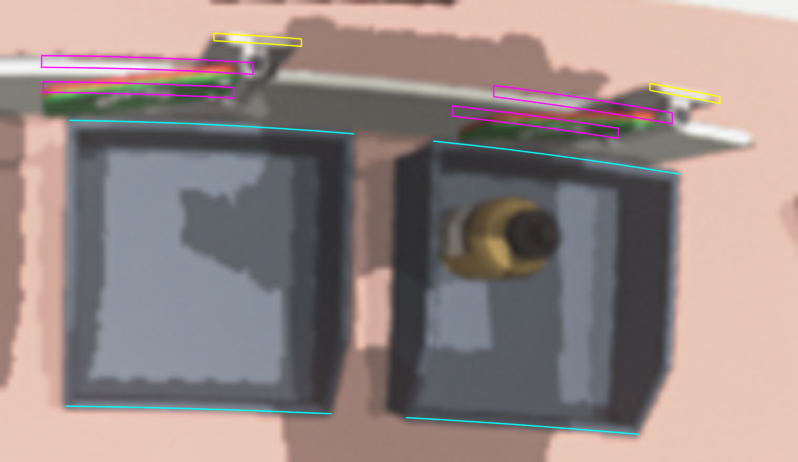

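```bash
python3 - <<'E'
from h import *
import pickle
w,im=pickle.load(open("w1.pkl","rb"));s=bot.read_state()
T=lambda P:s["tool_pos"]+np.atleast_2d(P)@s["tcp_rot"].T
c0,r0,sc=205,228,7
cr=cv2.resize(im[r0:r0+85,c0:c0+100,::-1],None,fx=sc,fy=sc,interpolation=cv2.INTER_CUBIC)
for z in(0,-.02,-.04,-.06):
    for hw in (.008,.0145):
        for x in (.011,):
            q=[[x,hw,z],[x,-hw,z]]
            u=(proj(w,T(q),True)-[c0,r0]+.5)*sc
            cv2.line(cr,tuple(map(int,u[0])),tuple(map(int,u[1])),(0,255,255) if hw<.01 else (255,0,255),1)
            cv2.putText(cr,str(z),tuple(map(int,u[1])),0,.4,(0,0,255))
cv2.imwrite("pics/f.png",cr)
E
```

```text
(no output)
```

View pics/f.png

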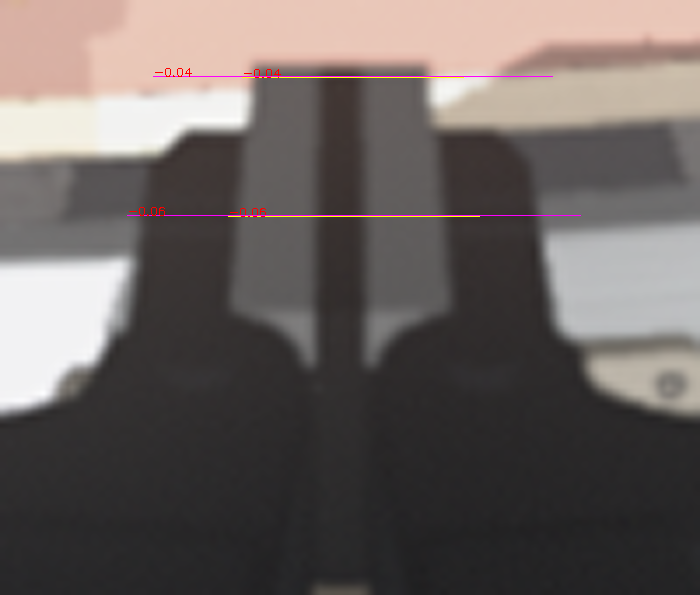

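```bash
cat > pl.py <<'E'
from h import *
O=np.array([.5844,-.0073]);YAW=-.077
c,s=np.cos(YAW),np.sin(YAW);RB=np.array([[c,-s,0],[s,c,0],[0,0,1]])
PY={1:.225,2:.075,3:-.075,4:-.225}
def W(k,off): return np.array([*O,0])+RB@np.array([off[0],PY[k]+off[1],off[2]])
def sh(k,offs):
    S=bot.read_state();R=S["tcp_rot"]
    yaw=np.arctan2(R[1,0],R[0,0])
    print("t",S["t"],"now in pin frame(mm)",(RB.T@(S["tool_pos"]-W(k,(0,0,0)))*1000).round(1),"turn",round(yaw-YAW,4),"F board",(RB.T@S["contact_force"]).round(2))
    for o in offs: print(np.round(o,4),"->",(R.T@(W(k,o)-S["tool_pos"])).round(4).tolist())
def arc(thd,sgn,a=.011,b=.015,r=.045,z=.12,g=0.):
    # sgn=+1: 0->pi ; -1: pi->0 (mirrored), thd = degrees travelled
    o=[]
    for t in np.radians(thd):
        e=np.array([-np.sin(t),-np.cos(t)]);n=np.array([-np.cos(t),np.sin(t)])
        q=r*e-n*(.002+g+a*abs(n[0])+b*abs(n[1]));o.append((q[0],q[1]*sgn,z))
    return o
E
python3 - <<'E'
from pl import *
sh(1,[(.02,-.046,.22),(.02,-.046,.12)])
E
```

```text
t 2.45 now in pin frame(mm) [-164.5 -239.7  399.2] turn 0.0085 F board [0.46 0.13 0.2 ]
[ 0.02  -0.046  0.22 ] -> [0.186, -0.1922, 0.1792]
[ 0.02  -0.046  0.12 ] -> [0.1859, -0.1923, 0.2792]
```

```bash
python3 -m creep '[0.04,-0.04,0.03,0.008, 0.075,-0.077,0.07,0.008, 0.112,-0.115,0.11,0.008, 0.15,-0.155,0.15,0.008, 0.186,-0.192,0.179,0.008, 0.186,-0.192,0.179,0.008, 0.186,-0.192,0.179,0.008]'; python3 - <<'E'
from pl import *
for n in("side","wrist"):
    im=imaging.capture(n)
    if n=="side":
        p=imaging.camera_params(n);S=bot.read_state();u=proj(p,S["tool_pos"])[0];print(u)
        c0,r0,sc=220,70,6
        cr=cv2.resize(im[r0:r0+100,c0:c0+110,::-1],None,fx=sc,fy=sc,interpolation=cv2.INTER_CUBIC)
        v=(u-[c0,r0]+.5)*sc;cv2.drawMarker(cr,tuple(map(int,v)),(255,0,255),0,20,1)
    else: cr=cv2.resize(im[:,:,::-1],None,fx=1.5,fy=1.5,interpolation=cv2.INTER_CUBIC)
    cv2.imwrite(f"pics/{n}2.png",cr)
sh(1,[(.02,-.046,.12)])
E
```

```text
t: 3.32
tool_pos: [0.6181, 0.1682, 0.2198]
tcp_rot: [[0.997, -0.077, -0.0], [-0.077, -0.997, -0.001], [-0.0, 0.001, -1.0]]
contact_force: [-0.2, 0.4, 1.1]
opening: 0.0001
[265.367 121.796]
t 3.425 now in pin frame(mm) [ 20.1 -47.6 221.5] turn -0.0009 F board [ 0.15 -0.82  0.27]
[ 0.02  -0.046  0.12 ] -> [-0.0003, -0.0017, 0.1015]
```

View pics/side2.png

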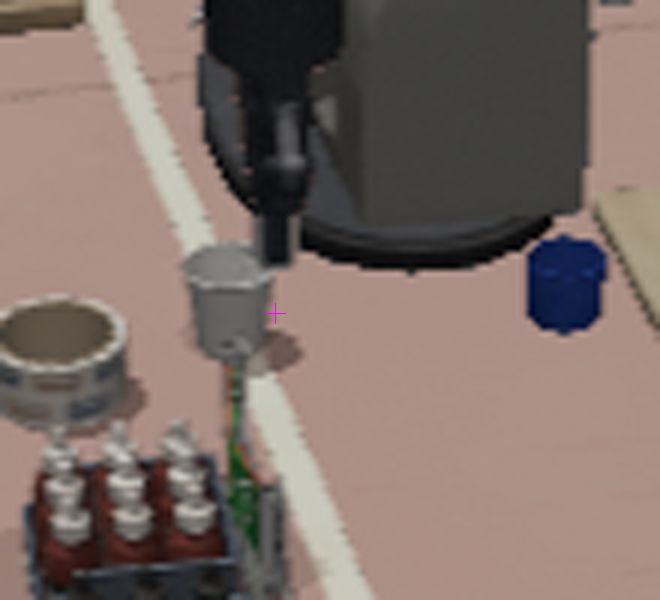

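View pics/wrist2.png

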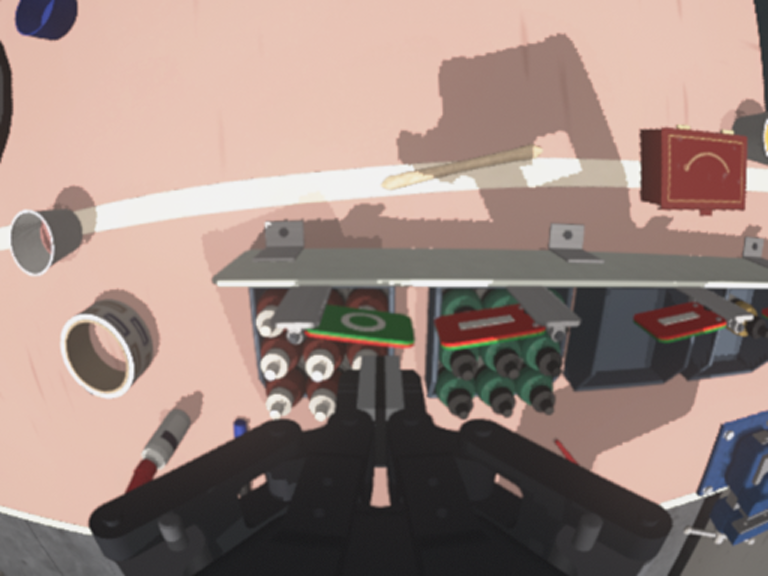

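The side and wrist views both put the visible fingertips about 32 mm above the reported TCP. I'll use TCP z = 0.113, which puts the visible tip near 0.145 and still clears the bottle tops. The spot behind the brown bin's tag is clear, so I'll go down there.

```bash
python3 -m creep '[0,0,0.035,0, 0,0,0.07,0, 0,0,0.108,0, 0,0,0.108,0]'; python3 - <<'E'
from pl import *
for n in("side","wrist"):
    im=imaging.capture(n)
    if n=="side":
        p=imaging.camera_params(n);S=bot.read_state();u=proj(p,S["tool_pos"])[0];print(u)
        c0,r0,sc=230,90,8
        cr=cv2.resize(im[r0:r0+70,c0:c0+80,::-1],None,fx=sc,fy=sc,interpolation=cv2.INTER_CUBIC)
        v=(u-[c0,r0]+.5)*sc;cv2.drawMarker(cr,tuple(map(int,v)),(255,0,255),0,20,1)
    else: cr=cv2.resize(im[170:300,130:330,::-1],None,fx=4,fy=4,interpolation=cv2.INTER_CUBIC)
    cv2.imwrite(f"pics/{n}3.png",cr)
sh(1,arc([0,15,30,45,60,75,90,105,120,135,150,160,165,170,175,180],1,z=.113))
E
```

```text
t: 3.92
tool_pos: [0.6162, 0.1664, 0.1126]
tcp_rot: [[0.997, -0.079, -0.002], [-0.079, -0.997, -0.001], [-0.002, 0.002, -1.0]]
contact_force: [0.3, -0.3, 1.2]
opening: 0.0
[265.4025 148.5897]
t 4.025 now in pin frame(mm) [ 21.1 -48.1 115.6] turn -0.0017 F board [ 0.28 -0.    0.24]
[ 0.013 -0.045  0.113] -> [-0.0081, -0.0031, 0.0025]
[ 0.0043 -0.0477  0.113 ] -> [-0.0168, -0.0003, 0.0025]
[-0.006  -0.0485  0.113 ] -> [-0.0271, 0.0004, 0.0024]
[-0.0174 -0.0462  0.113 ] -> [-0.0385, -0.0018, 0.0024]
[-0.0287 -0.0402  0.113 ] -> [-0.0498, -0.0078, 0.0024]
[-0.0385 -0.0303  0.113 ] -> [-0.0596, -0.0177, 0.0023]
[-0.045 -0.017  0.113] -> [-0.0661, -0.031, 0.0023]
[-0.0485 -0.007   0.113 ] -> [-0.0696, -0.041, 0.0023]
[-0.0492  0.0048  0.113 ] -> [-0.0704, -0.0527, 0.0023]
[-0.0462  0.0174  0.113 ] -> [-0.0674, -0.0654, 0.0023]
[-0.039   0.0295  0.113 ] -> [-0.0602, -0.0775, 0.0023]
[-0.0318  0.0363  0.113 ] -> [-0.053, -0.0843, 0.0024]
[-0.0276  0.0392  0.113 ] -> [-0.0488, -0.0872, 0.0024]
[-0.023   0.0416  0.113 ] -> [-0.0442, -0.0897, 0.0024]
[-0.0181  0.0436  0.113 ] -> [-0.0394, -0.0916, 0.0024]
[-0.013  0.045  0.113] -> [-0.0342, -0.093, 0.0025]
```

View pics/side3.png

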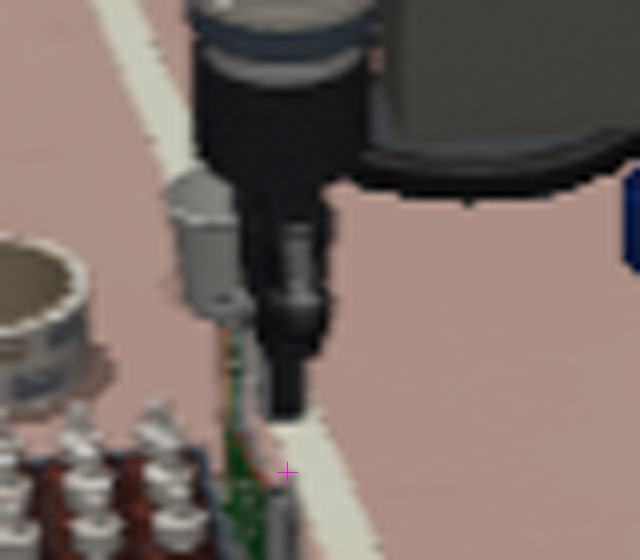

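View pics/wrist3.png

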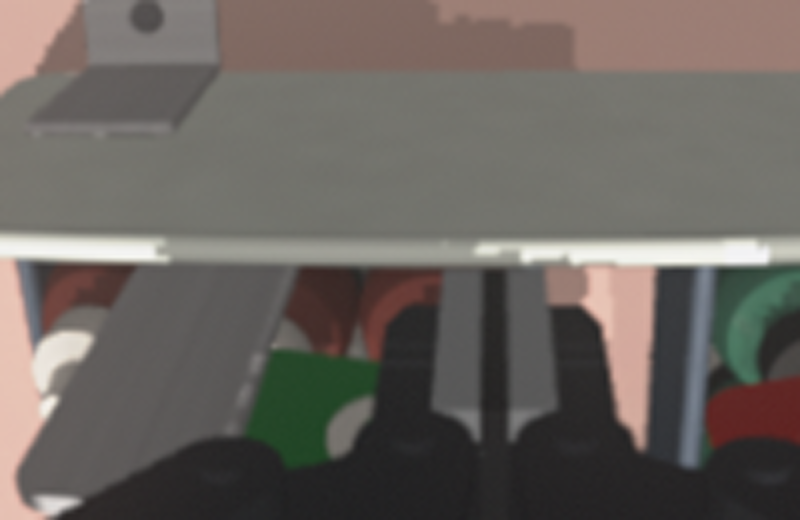

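The fingertip is behind the brown bin's tag, between it and the board line, with no contact force. I'll start the sweep gently.

```bash
python3 -m creep '[-0.006,-0.001,0.002,0, -0.012,-0.001,0.002,0, -0.017,0,0.002,0, -0.022,0,0.002,0, -0.027,0,0.002,0, -0.033,-0.001,0.002,0, -0.0385,-0.002,0.002,0, -0.044,-0.005,0.002,0, -0.050,-0.008,0.002,0, -0.055,-0.013,0.002,0, -0.060,-0.018,0.002,0]'; python3 - <<'E'
from pl import *
im=imaging.capture("wrist")
cv2.imwrite(f"pics/wrist4.png",cv2.resize(im[100:330,100:400,::-1],None,fx=2.6,fy=2.6,interpolation=cv2.INTER_CUBIC))
sh(1,arc([75,90,105,120,135,150,160,165,170,175,180],1,z=.113))
E
```

```text
t: 5.4
tool_pos: [0.5603, 0.1905, 0.1133]
tcp_rot: [[0.997, -0.079, 0.004], [-0.079, -0.997, 0.0], [0.004, -0.0, -1.0]]
contact_force: [-0.5, -0.6, 0.2]
opening: 0.0
t 5.45 now in pin frame(mm) [-39.9 -29.1 113.3] turn -0.0013 F board [-0.92  0.71  0.26]
[-0.0385 -0.0303  0.113 ] -> [0.0014, 0.0012, 0.0003]
[-0.045 -0.017  0.113] -> [-0.0051, -0.0121, 0.0003]
[-0.0485 -0.007   0.113 ] -> [-0.0086, -0.0221, 0.0003]
[-0.0492  0.0048  0.113 ] -> [-0.0094, -0.0339, 0.0003]
[-0.0462  0.0174  0.113 ] -> [-0.0064, -0.0465, 0.0003]
[-0.039   0.0295  0.113 ] -> [0.0008, -0.0586, 0.0003]
[-0.0318  0.0363  0.113 ] -> [0.008, -0.0655, 0.0003]
[-0.0276  0.0392  0.113 ] -> [0.0122, -0.0684, 0.0003]
[-0.023   0.0416  0.113 ] -> [0.0168, -0.0708, 0.0004]
[-0.0181  0.0436  0.113 ] -> [0.0217, -0.0728, 0.0004]
[-0.013  0.045  0.113] -> [0.0268, -0.0742, 0.0004]
```

View pics/wrist4.png

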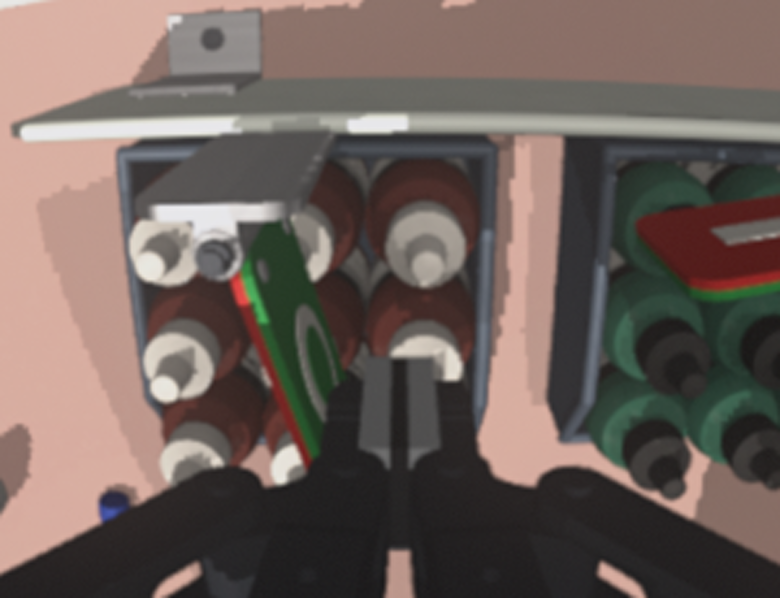

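The brown bin's tag has swung out to about 70°, with the finger on its trailing face. I'll carry on round.

```bash
python3 -m creep '[-0.003,-0.006,0,0, -0.005,-0.012,0,0, -0.008,-0.019,0,0, -0.009,-0.026,0,0, -0.009,-0.034,0,0, -0.008,-0.041,0,0, -0.006,-0.047,0,0, -0.003,-0.053,0,0, 0.001,-0.0585,0,0, 0.005,-0.0625,0,0, 0.009,-0.066,0,0, 0.014,-0.069,0,0]'; python3 - <<'E'
from pl import *
im=imaging.capture("wrist")
cv2.imwrite(f"pics/wrist5.png",cv2.resize(im[100:330,100:400,::-1],None,fx=2.6,fy=2.6,interpolation=cv2.INTER_CUBIC))
sh(1,arc([160,165,170,175,180,185],1,z=.113))
E
```

```text
t: 6.95
tool_pos: [0.5793, 0.2588, 0.1133]
tcp_rot: [[0.997, -0.078, 0.003], [-0.078, -0.997, 0.0], [0.003, -0.0, -1.0]]
contact_force: [-1.3, -0.8, 0.2]
opening: -0.0001
t 7.0 now in pin frame(mm) [-24.8  40.4 113.4] turn -0.0014 F board [0.56 0.82 0.17]
[-0.0318  0.0363  0.113 ] -> [-0.007, 0.0041, 0.0004]
[-0.0276  0.0392  0.113 ] -> [-0.0028, 0.0012, 0.0004]
[-0.023   0.0416  0.113 ] -> [0.0018, -0.0013, 0.0004]
[-0.0181  0.0436  0.113 ] -> [0.0066, -0.0032, 0.0005]
[-0.013  0.045  0.113] -> [0.0118, -0.0047, 0.0005]
[-0.0103  0.0461  0.113 ] -> [0.0145, -0.0057, 0.0005]
```

View pics/wrist5.png

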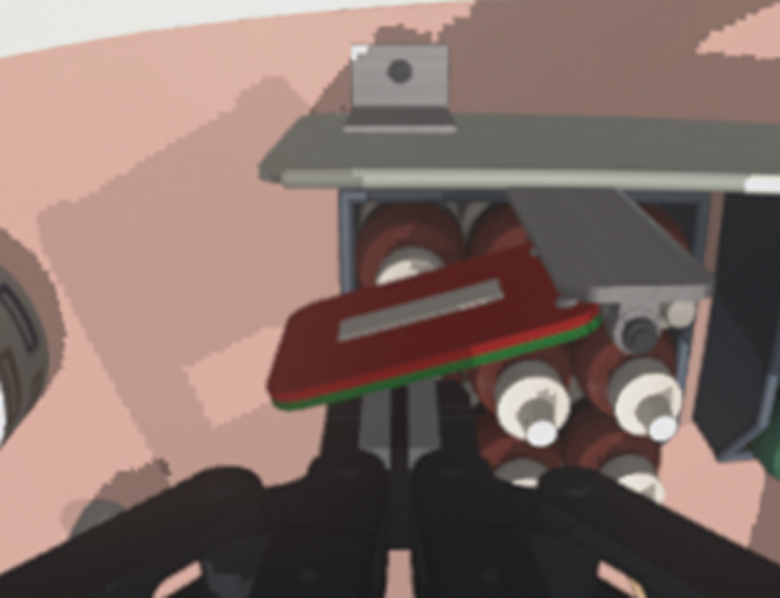

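The tag is near 165° with the finger in front of its left end. I'll finish in small steps.

```bash
python3 -m creep '[0.003,-0.001,0,0, 0.006,-0.002,0,0, 0.008,-0.003,0,0, 0.010,-0.003,0,0, 0.012,-0.004,0,0, 0.012,-0.004,0,0]'; python3 - <<'E'
from pl import *
im=imaging.capture("wrist")
cv2.imwrite(f"pics/wrist6.png",cv2.resize(im[100:330,100:400,::-1],None,fx=2.6,fy=2.6,interpolation=cv2.INTER_CUBIC))
sh(1,arc([180],1,z=.113))
E
```

```text
t: 7.75
tool_pos: [0.5926, 0.2623, 0.1135]
tcp_rot: [[0.997, -0.078, 0.004], [-0.078, -0.997, 0.001], [0.004, -0.001, -1.0]]
contact_force: [-0.5, 0.3, -0.9]
opening: 0.0003
t 7.8 now in pin frame(mm) [-12.7  44.4 113.5] turn -0.0014 F board [0.71 0.53 0.1 ]
[-0.013  0.045  0.113] -> [-0.0003, -0.0006, 0.0005]
```

View pics/wrist6.png

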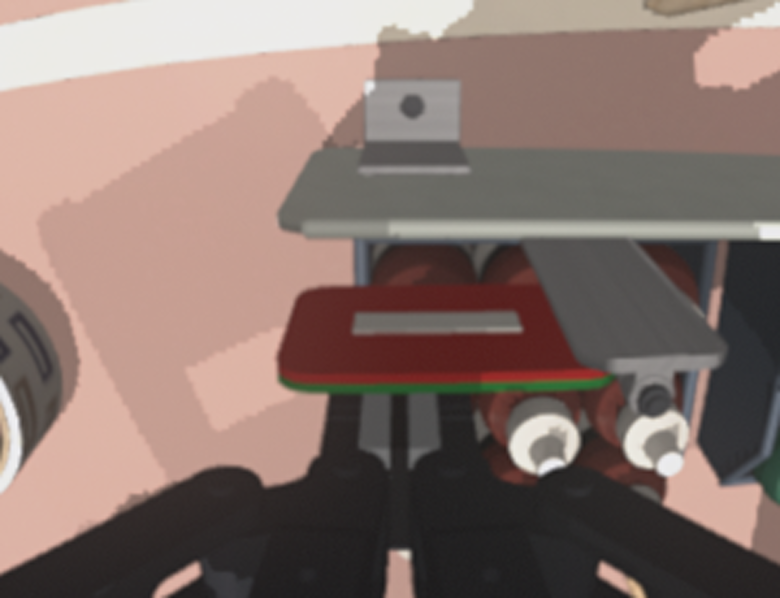

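The tag is almost parallel to the board and the force is still near zero. I'll nudge it on until the buffer answers.

```bash
python3 -m creep '[0.001,0,0,0, 0.002,0,0,0, 0.003,0,0,0, 0.003,0,0,0]'; python3 - <<'E'
from pl import *
im=imaging.capture("wrist")
cv2.imwrite(f"pics/wrist7.png",cv2.resize(im[100:330,100:400,::-1],None,fx=2.6,fy=2.6,interpolation=cv2.INTER_CUBIC))
sh(1,arc([180],1,z=.113))
E
```

```text
t: 8.3
tool_pos: [0.5933, 0.2622, 0.1135]
tcp_rot: [[0.997, -0.078, 0.0], [-0.078, -0.997, 0.0], [0.0, -0.0, -1.0]]
contact_force: [-9.2, 0.5, 5.6]
opening: 0.0002
t 8.35 now in pin frame(mm) [-11.9  44.4 113.5] turn -0.0015 F board [-8.67  0.76  4.92]
[-0.013  0.045  0.113] -> [-0.0011, -0.0006, 0.0005]
```

View pics/wrist7.png

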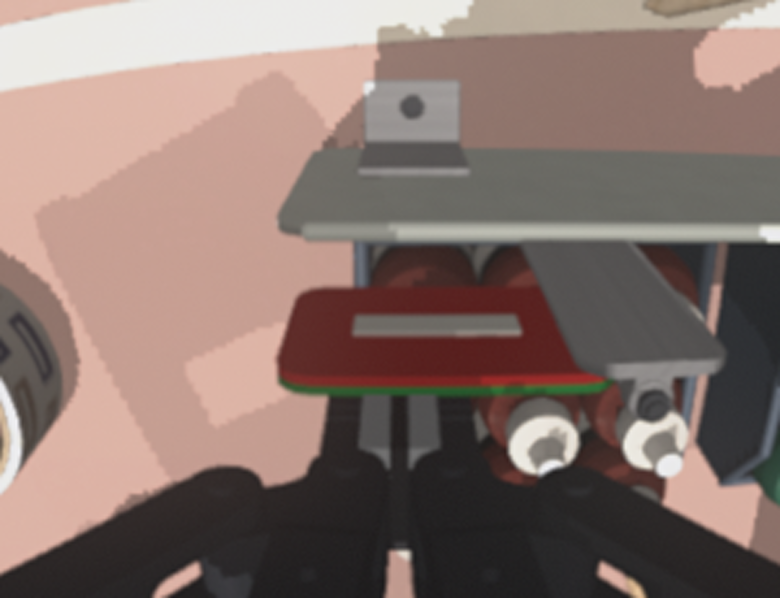

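That brown-bin tag is on its stop (9 N on the finger). I'll retreat, then go up and over to behind the empty bin's tag.

```bash
python3 -m creep '[-0.015,0,0,0, -0.035,0,-0.01,0, -0.035,0,-0.06,0, -0.03,0.02,-0.11,0, -0.02,0.06,-0.12,0, -0.01,0.1,-0.12,0, 0,0.15,-0.12,0, 0.01,0.2,-0.12,0, 0.02,0.25,-0.12,0, 0.034,0.297,-0.12,0, 0.034,0.297,-0.12,0, 0.034,0.297,-0.12,0]'; python3 - <<'E'
from pl import *
sh(3,[(.022,.047,.113)])
E
```

```text
t: 9.85
tool_pos: [0.6033, -0.036, 0.2337]
tcp_rot: [[0.997, -0.079, 0.0], [-0.079, -0.997, 0.001], [0.0, -0.001, -1.0]]
contact_force: [0.5, 0.1, -0.0]
opening: -0.0001
t 9.85 now in pin frame(mm) [ 21.   47.8 233.7] turn -0.0018 F board [ 0.5   0.11 -0.  ]
[0.022 0.047 0.113] -> [0.0009, 0.0009, 0.1207]
```

```bash
python3 -m creep '[0.001,0.001,0.03,0, 0.001,0.001,0.07,0, 0.001,0.001,0.105,0, 0.001,0.001,0.1205,0, 0.001,0.001,0.1205,0]'; python3 - <<'E'
from pl import *
im=imaging.capture("wrist")
cv2.imwrite(f"pics/wrist8.png",cv2.resize(im[100:330,100:400,::-1],None,fx=2.6,fy=2.6,interpolation=cv2.INTER_CUBIC))
sh(3,arc([0,15,30,45,60,75,90,105,120,135,150,160,165,170,175,180],-1,z=.113))
E
```

```text
t: 10.48
tool_pos: [0.6036, -0.0359, 0.1127]
tcp_rot: [[0.997, -0.077, -0.001], [-0.077, -0.997, 0.001], [-0.001, -0.001, -1.0]]
contact_force: [-0.6, -1.3, 0.3]
opening: 0.0001
t 10.525 now in pin frame(mm) [ 22.3  47.7 113.9] turn -0.0008 F board [ 0.42  0.58 -0.53]
[0.013 0.045 0.113] -> [-0.0093, 0.0027, 0.0008]
[0.0043 0.0477 0.113 ] -> [-0.018, -0.0, 0.0008]
[-0.006   0.0485  0.113 ] -> [-0.0284, -0.0008, 0.0008]
[-0.0174  0.0462  0.113 ] -> [-0.0397, 0.0015, 0.0008]
[-0.0287  0.0402  0.113 ] -> [-0.0511, 0.0075, 0.0008]
[-0.0385  0.0303  0.113 ] -> [-0.0608, 0.0174, 0.0008]
[-0.045  0.017  0.113] -> [-0.0673, 0.0307, 0.0008]
[-0.0485  0.007   0.113 ] -> [-0.0708, 0.0407, 0.0008]
[-0.0492 -0.0048  0.113 ] -> [-0.0715, 0.0525, 0.0008]
[-0.0462 -0.0174  0.113 ] -> [-0.0685, 0.0651, 0.0008]
[-0.039  -0.0295  0.113 ] -> [-0.0613, 0.0772, 0.0008]
[-0.0318 -0.0363  0.113 ] -> [-0.0541, 0.084, 0.0008]
[-0.0276 -0.0392  0.113 ] -> [-0.0499, 0.0869, 0.0008]
[-0.023  -0.0416  0.113 ] -> [-0.0453, 0.0894, 0.0008]
[-0.0181 -0.0436  0.113 ] -> [-0.0404, 0.0913, 0.0008]
[-0.013 -0.045  0.113] -> [-0.0353, 0.0927, 0.0008]
```

View pics/wrist8.png

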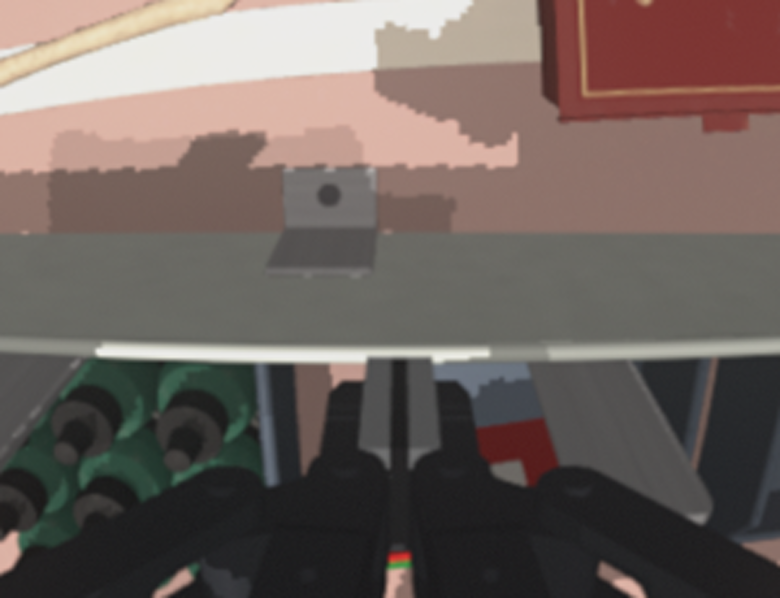

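The finger is behind the empty bin's tag: the red back shows at right around (510,450), next to the post. I'll sweep it over.

```bash
python3 -m creep '[-0.006,0.001,0.001,0, -0.012,0.001,0.001,0, -0.018,0,0.001,0, -0.023,0,0.001,0, -0.028,0,0.001,0, -0.034,0,0.001,0, -0.040,0.0015,0.001,0, -0.046,0.005,0.001,0, -0.051,0.0075,0.001,0, -0.056,0.012,0.001,0, -0.061,0.017,0.001,0]' && python3 - <<'E'
from pl import *
sh(3,arc([75,90,105,120,135,150,160,165,170],-1,z=.113))
E
```

```text
t: 11.9
tool_pos: [0.5421, -0.0488, 0.1128]
tcp_rot: [[0.997, -0.078, 0.001], [-0.078, -0.997, 0.001], [0.001, -0.001, -1.0]]
contact_force: [0.3, -0.3, 0.3]
opening: -0.0001
t 11.9 now in pin frame(mm) [-39.   30.4 112.8] turn -0.0009 F board [ 0.31 -0.25  0.32]
[-0.0385  0.0303  0.113 ] -> [0.0006, 0.0001, -0.0002]
[-0.045  0.017  0.113] -> [-0.006, 0.0134, -0.0002]
[-0.0485  0.007   0.113 ] -> [-0.0094, 0.0234, -0.0002]
[-0.0492 -0.0048  0.113 ] -> [-0.0102, 0.0352, -0.0002]
[-0.0462 -0.0174  0.113 ] -> [-0.0072, 0.0478, -0.0002]
[-0.039  -0.0295  0.113 ] -> [0.0001, 0.0599, -0.0002]
[-0.0318 -0.0363  0.113 ] -> [0.0073, 0.0667, -0.0002]
[-0.0276 -0.0392  0.113 ] -> [0.0115, 0.0696, -0.0002]
[-0.023  -0.0416  0.113 ] -> [0.0161, 0.072, -0.0002]
```

```bash
python3 -m creep '[-0.003,0.007,0,0, -0.006,0.0135,0,0, -0.008,0.019,0,0, -0.0095,0.026,0,0, -0.010,0.035,0,0, -0.009,0.042,0,0, -0.007,0.048,0,0, -0.004,0.054,0,0, 0,0.060,0,0, 0.004,0.064,0,0, 0.009,0.068,0,0, 0.014,0.071,0,0]'; python3 - <<'E'
from pl import *
im=imaging.capture("wrist")
cv2.imwrite(f"pics/wrist9.png",cv2.resize(im[100:330,100:400,::-1],None,fx=2.6,fy=2.6,interpolation=cv2.INTER_CUBIC))
sh(3,arc([165,170,175,180],-1,z=.113))
E
```

```text
t: 13.4
tool_pos: [0.5508, -0.1209, 0.1127]
tcp_rot: [[0.997, -0.078, 0.001], [-0.078, -0.997, 0.001], [0.001, -0.001, -1.0]]
contact_force: [-0.1, 0.2, -0.1]
opening: 0.0001
t 13.45 now in pin frame(mm) [-24.  -41.1 112.8] turn -0.0009 F board [ 0.48 -0.07  0.5 ]
[-0.0276 -0.0392  0.113 ] -> [-0.0036, -0.0019, -0.0002]
[-0.023  -0.0416  0.113 ] -> [0.001, 0.0005, -0.0001]
[-0.0181 -0.0436  0.113 ] -> [0.0059, 0.0025, -0.0001]
[-0.013 -0.045  0.113] -> [0.011, 0.0039, -0.0001]
```

View pics/wrist9.png

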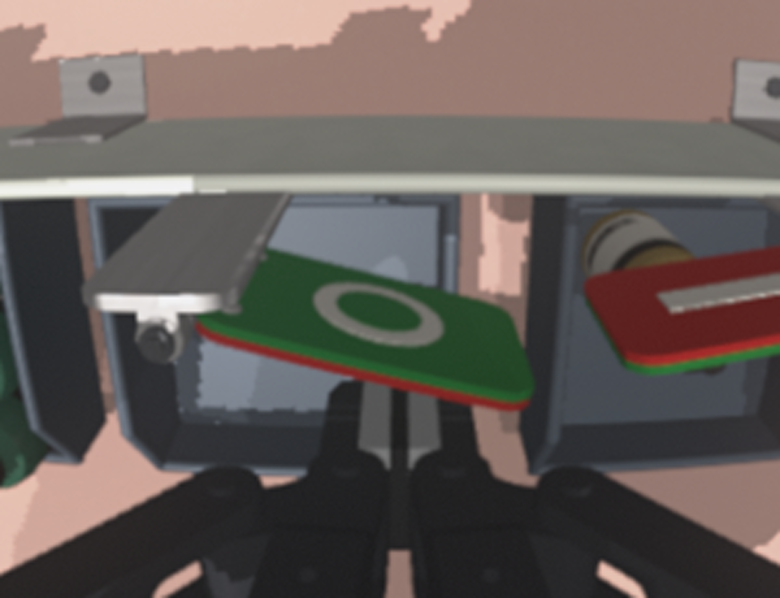

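The empty bin's tag is at about 168° of travel. I'll finish it, stopping just past nominal.

```bash
python3 -m creep '[0.003,0.001,0,0, 0.006,0.002,0,0, 0.008,0.003,0,0, 0.010,0.004,0,0, 0.0115,0.004,0,0, 0.013,0.004,0,0, 0.013,0.004,0,0]'; python3 - <<'E'
from pl import *
im=imaging.capture("wrist")
cv2.imwrite(f"pics/wrist10.png",cv2.resize(im[100:330,100:400,::-1],None,fx=2.6,fy=2.6,interpolation=cv2.INTER_CUBIC))
sh(3,[(.0,-.045,.113)])
E
```

```text
t: 14.32
tool_pos: [0.5629, -0.1262, 0.1128]
tcp_rot: [[0.997, -0.078, -0.001], [-0.078, -0.997, 0.0], [-0.001, -0.0, -1.0]]
contact_force: [-6.1, -1.1, 3.9]
opening: 0.0002
t 14.375 now in pin frame(mm) [-12.4 -45.2 112.8] turn -0.0008 F board [-5.42 -1.01  2.6 ]
[ 0.    -0.045  0.113] -> [0.0124, -0.0002, -0.0003]
```

View pics/wrist10.png

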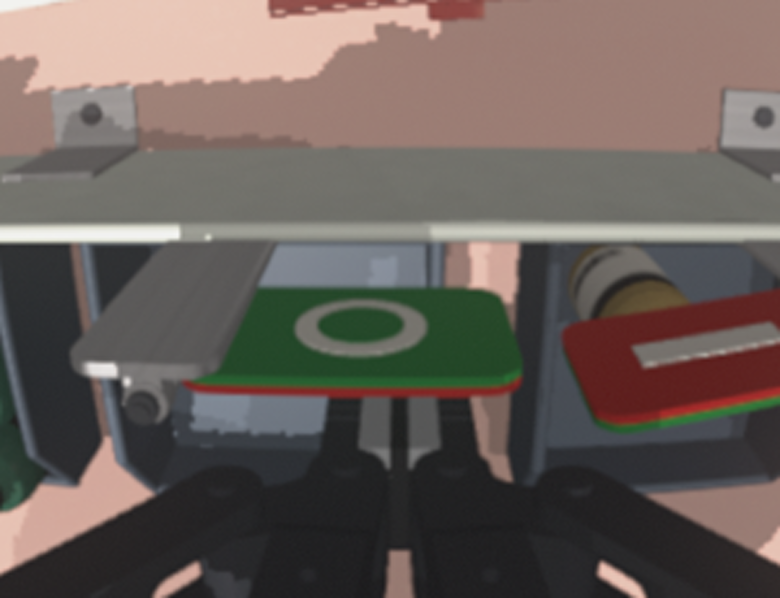

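The empty bin's tag is on its stop (6 N on the finger). Amber's tag is next: back off, go up and over, then down behind it.

```bash
python3 -m creep '[-0.015,0,0,0, -0.03,0,-0.01,0, -0.03,0,-0.06,0, -0.03,0,-0.11,0, -0.01,0.02,-0.12,0, 0.02,0.045,-0.12,0, 0.034,0.058,-0.12,0, 0.034,0.058,-0.12,0, 0.034,0.058,-0.12,0]'; python3 - <<'E'
from pl import *
sh(4,[(.022,.047,.113)])
E
```

```text
t: 15.5
tool_pos: [0.5911, -0.1859, 0.2322]
tcp_rot: [[0.997, -0.078, -0.003], [-0.078, -0.997, 0.001], [-0.003, -0.001, -1.0]]
contact_force: [0.3, 0.3, -0.9]
opening: 0.0005
t 15.5 now in pin frame(mm) [ 20.4  47.4 232.2] turn -0.0008 F board [ 0.25  0.33 -0.94]
[0.022 0.047 0.113] -> [0.0019, 0.0005, 0.1192]
```

```bash
python3 -m creep '[0.002,0,0.03,0, 0.002,0,0.07,0, 0.002,0,0.105,0, 0.002,0,0.119,0, 0.002,0,0.119,0]'; python3 - <<'E'
from pl import *
im=imaging.capture("wrist")
cv2.imwrite(f"pics/wrist11.png",cv2.resize(im[100:330,100:400,::-1],None,fx=2.6,fy=2.6,interpolation=cv2.INTER_CUBIC))
sh(4,arc([0,15,30,45,60,75],-1,z=.113))
E
```

```text
t: 16.12
tool_pos: [0.5921, -0.1853, 0.1128]
tcp_rot: [[0.997, -0.077, -0.004], [-0.077, -0.997, 0.002], [-0.005, -0.002, -1.0]]
contact_force: [-0.4, 0.8, 1.2]
opening: 0.0001
t 16.175 now in pin frame(mm) [ 22.3  47.8 113.9] turn -0.0004 F board [0.34 0.72 0.19]
[0.013 0.045 0.113] -> [-0.0093, 0.0028, 0.0009]
[0.0043 0.0477 0.113 ] -> [-0.018, 0.0, 0.001]
[-0.006   0.0485  0.113 ] -> [-0.0284, -0.0007, 0.001]
[-0.0174  0.0462  0.113 ] -> [-0.0397, 0.0015, 0.001]
[-0.0287  0.0402  0.113 ] -> [-0.0511, 0.0075, 0.001]
[-0.0385  0.0303  0.113 ] -> [-0.0608, 0.0175, 0.001]
```

View pics/wrist11.png

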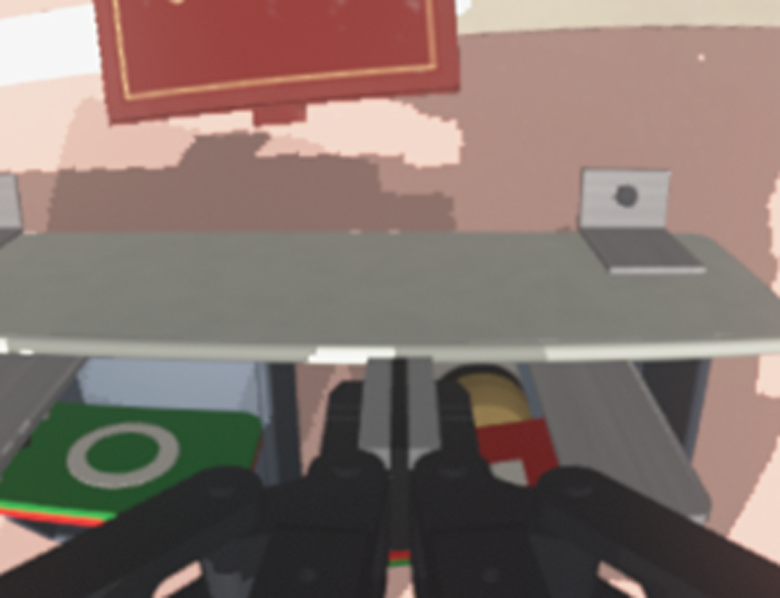

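The finger is behind amber's tag, placed just as it was for the empty bin's, so I'll run the same sweep.

```bash
python3 -m creep '[-0.006,0.001,0.001,0, -0.012,0.001,0.001,0, -0.018,0,0.001,0, -0.023,0,0.001,0, -0.028,0,0.001,0, -0.034,0,0.001,0, -0.040,0.0015,0.001,0, -0.046,0.005,0.001,0, -0.051,0.0075,0.001,0, -0.056,0.012,0.001,0, -0.061,0.017,0.001,0]' && python3 - <<'E'
from pl import *
sh(4,arc([75,90,105,120,135,150,160,165,170],-1,z=.113))
E
```

```text
t: 17.55
tool_pos: [0.5305, -0.1983, 0.113]
tcp_rot: [[0.997, -0.077, -0.002], [-0.077, -0.997, 0.001], [-0.002, -0.001, -1.0]]
contact_force: [-0.2, 0.9, -0.5]
opening: 0.0001
t 17.55 now in pin frame(mm) [-39.   30.5 113. ] turn -0.0004 F board [-0.22  0.86 -0.52]
[-0.0385  0.0303  0.113 ] -> [0.0006, 0.0001, 0.0]
[-0.045  0.017  0.113] -> [-0.006, 0.0135, 0.0]
[-0.0485  0.007   0.113 ] -> [-0.0094, 0.0234, 0.0]
[-0.0492 -0.0048  0.113 ] -> [-0.0102, 0.0352, 0.0]
[-0.0462 -0.0174  0.113 ] -> [-0.0072, 0.0479, 0.0]
[-0.039  -0.0295  0.113 ] -> [0.0001, 0.0599, -0.0]
[-0.0318 -0.0363  0.113 ] -> [0.0073, 0.0668, -0.0]
[-0.0276 -0.0392  0.113 ] -> [0.0115, 0.0696, -0.0001]
[-0.023  -0.0416  0.113 ] -> [0.0161, 0.0721, -0.0001]
```

```bash
python3 -m creep '[-0.003,0.007,0,0, -0.006,0.0135,0,0, -0.008,0.019,0,0, -0.0095,0.026,0,0, -0.010,0.035,0,0, -0.009,0.042,0,0, -0.007,0.048,0,0, -0.004,0.054,0,0, 0,0.060,0,0, 0.004,0.064,0,0, 0.009,0.068,0,0, 0.014,0.071,0,0]'; python3 - <<'E'
from pl import *
im=imaging.capture("wrist")
cv2.imwrite(f"pics/wrist12.png",cv2.resize(im[100:330,100:400,::-1],None,fx=2.6,fy=2.6,interpolation=cv2.INTER_CUBIC))
sh(4,arc([165,170,175,180],-1,z=.113))
E
```

```text
t: 19.05
tool_pos: [0.5393, -0.2703, 0.1129]
tcp_rot: [[0.997, -0.077, -0.002], [-0.077, -0.997, 0.001], [-0.003, -0.001, -1.0]]
contact_force: [-1.3, 0.8, -0.1]
opening: -0.0001
t 19.1 now in pin frame(mm) [-24.  -41.1 113. ] turn -0.0004 F board [0.36 0.71 0.26]
[-0.0276 -0.0392  0.113 ] -> [-0.0036, -0.0019, 0.0]
[-0.023  -0.0416  0.113 ] -> [0.001, 0.0005, -0.0]
[-0.0181 -0.0436  0.113 ] -> [0.0059, 0.0025, -0.0]
[-0.013 -0.045  0.113] -> [0.011, 0.0039, -0.0]
```

View pics/wrist12.png

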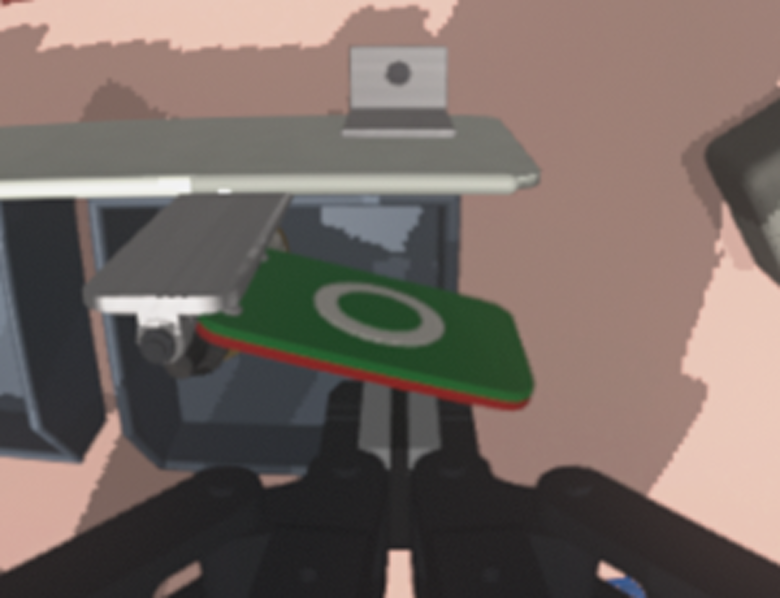

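Amber's tag is now at about 168° of travel, looking the same as the empty bin's did at this point. I'll finish it the same way.

```bash
python3 -m creep '[0.003,0.001,0,0, 0.006,0.002,0,0, 0.008,0.003,0,0, 0.010,0.004,0,0, 0.0115,0.004,0,0, 0.013,0.004,0,0, 0.013,0.004,0,0]'; python3 -m creep '[-0.015,0,0,0, -0.035,0,-0.01,0, -0.05,-0.02,-0.06,0, -0.07,-0.06,-0.11,0, -0.1,-0.11,-0.16,0, -0.12,-0.16,-0.21,0, -0.14,-0.21,-0.26,0, -0.15,-0.25,-0.287,0, -0.15,-0.265,-0.287,0, -0.15,-0.265,-0.287,0, -0.15,-0.265,-0.287,0]';  python3 - <<'E'
from ov import *
w=imaging.camera_params("wrist");im=imaging.capture("wrist")
B=board(.5844,-.0073,-.077);th=[np.pi,np.pi,0,0]
cv2.imwrite(f"pics/wrist13.png",cv2.resize(im[:,:,::-1],None,fx=1.5,fy=1.5,interpolation=cv2.INTER_CUBIC))
r0=15
for i,(c0,c1) in enumerate([(75,255),(240,430)]):
    cr=cv2.resize(im[r0:r0+110,c0:c1,::-1],None,fx=4.2,fy=4.2,interpolation=cv2.INTER_CUBIC)
    cv2.imwrite(f"pics/z13_{i}.png",draw(cr,w,B,th,4.2,np.array([c0,r0]),True))
s=bot.read_state();print(s["t"],s["tool_pos"],s["contact_force"])
E
```

```text
t: 19.98
tool_pos: [0.551, -0.2757, 0.113]
tcp_rot: [[0.997, -0.077, -0.005], [-0.077, -0.997, 0.001], [-0.005, -0.001, -1.0]]
contact_force: [-6.6, 0.3, 4.6]
opening: -0.0001
t: 21.35
tool_pos: [0.4225, -0.0007, 0.4006]
tcp_rot: [[0.997, -0.077, -0.005], [-0.077, -0.997, 0.001], [-0.005, -0.0, -1.0]]
contact_force: [0.1, -0.6, -1.1]
opening: -0.0002
21.4 [ 0.4226 -0.001   0.4003] [ 1.2669 -0.3119 -0.4658]
```

View pics/wrist13.png

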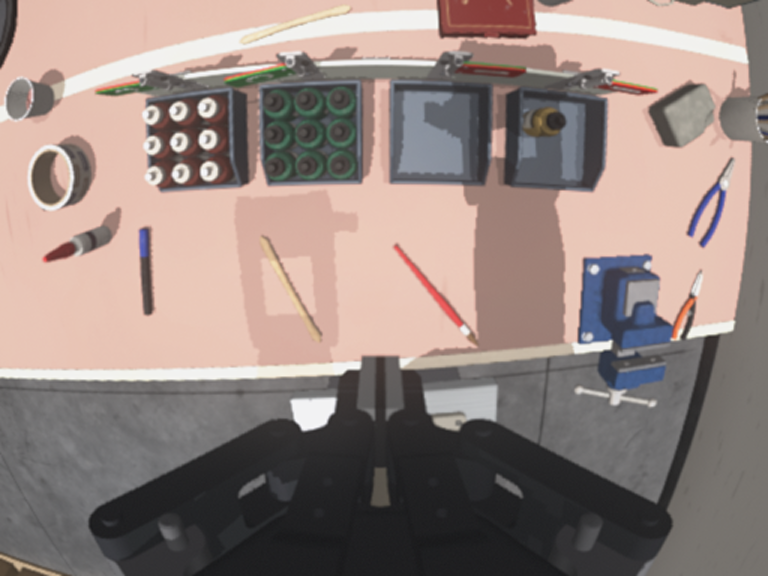

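View pics/z13_0.png

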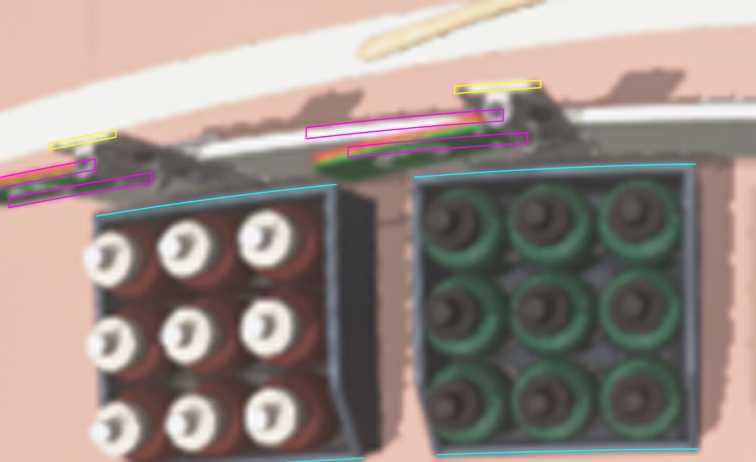

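View pics/z13_1.png

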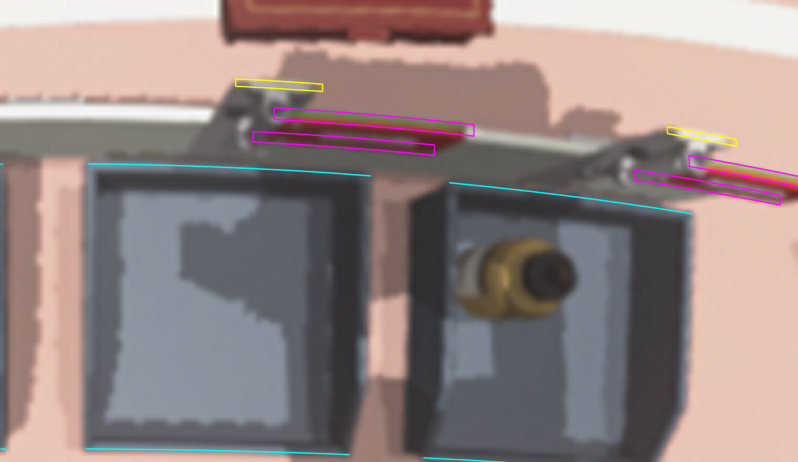

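The final view shows green tags over the two full bins (brown at about (125,88), green at about (260,73)). The empty bin's tag at (495,70) and amber's at (625,88) are red. The three tags I turned match the stop overlay, the other items haven't moved, and the arm touches nothing, so I'll hand the job in.

```bash
python3 - <<'E'
from rig import ticket
print(ticket.hand_in())
E
```

```text
the job is handed in; nothing more can be done
None
```

The two full bins (brown and green) now show green tags, and the empty and amber bins show red. I handed the job in at about 21 s of the 58 s allowed.

- **Turned:** I pushed three tags over with the shut fingertip, from behind the free end and through the front. The brown bin's went from red to green, and the empty and amber bins' from green to red. Each was pushed until the finger read about 6–9 N against the stop.
- **Left alone:** The green bin's tag was already right, so I did not touch it. It still sticks out about 5° to 7° from the board, as I found it.
- **Last check:** In the final overhead picture, the three turned tags line up with the board model at their stops. The loose items look unmoved, and the arm was clear of everything.
- **Disagreement:** The pictures put the fingertips about 30 mm higher than the reported tool position. I worked lower to allow for that, and all three pushes landed where planned.

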